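# Slide the case into the bench corner and stack the long box on it

### The job

Without lifting it, slide the dark wooden case along the bench into the corner of the two metal strips, flush against both, its long side along the farther, longer strip. Then take the longer of the two light boxes out of the rack and lay it flat on its broad side in the middle of the case's lid, long sides parallel to the case's long sides; set it down rather than drop it. Leave the short box, bottle, bin and screwdriver where they are.

Things in the scene. Friction and masses are not known exactly. Their poses are not given: they have to be found in the camera images.
- case: Closed dark wooden case, 110 (its x) x 150 (its y) x 45 (z) mm, about 0.5 kg, too wide to grip; loose on the bench. Origin: centre of its underside, z up. The lid is plain and flat at 45 mm height.
- stop_home (a point): Bench point under the case's centre when it is home in the corner of two fixed bare metal strips, 20 mm wide and high; the case's axes are then parallel to this point's. Longer strip (170 mm): along y, inner face at x = +55 mm, y = -75 to +95 mm. Shorter (100 mm): along x, inner face at y = +75 mm, x = -45 to +55 mm.
- rack: Fixed dark wooden rack, 130 (x) x 185 (y) mm, origin at the centre of its underside. Floor 6 mm thick; two slots run along x, centred at y = +42.5 and -42.5 mm, each 42 mm wide between walls 8 mm thick whose tops are 28 mm above the bench. One light box stands in each slot.
- long_box: Closed light wooden box standing on its narrow side in one of the rack's slots, about 0.22 kg. 120 (its x) x 36 (y) x 66 (z) mm as it stands; origin at the centre of the 120 x 36 mm side it stands on at the start, z up then. Lying flat on its broad 120 x 66 mm side (either one), its y axis is vertical and it is 36 mm high.
- long_box_center (a point): Centre of the long box's volume; axes as long_box.
- short_box: Bystander: like the long box but only 80 mm long (80 x 36 x 66 mm), standing in the other slot. Origin at the centre of its underside.
- glue: Bystander: amber bottle, 44 mm in diameter, 95 mm tall. Origin at the centre of its underside.
- bin: Bystander: red open bin, 100 (x) x 130 (y) x 50 mm. Origin at the centre of its underside.
- driver: Bystander: screwdriver lying on the bench, 170 mm long along its x.
Not all that is in view belongs to the job. What is shaped like the case but purple is not meant.

How it is judged:
By the outcome, as a careful person would: the job done as asked, in the order asked, and still so for the second after the job is handed in, with the robot touching nothing.
It also fails if it takes over 72 s, if anything falls off the work surface, if the arm or the gripper's body presses on something with over 40 N, if the wrist force passes 120 N, or if a joint passes its speed limit or range.

### The arm

A 6-joint arm with a two-finger parallel gripper is mounted at the origin on the work surface. World frame = base frame: x ahead of the robot, y to its left, z up, the work surface at z = 0. Lengths are in mm, angles in degrees, forces in N, time in s.
With the tool pointing down it reaches from about 350 to 850 mm from the base axis. Payload 8.1 kg.
Tool frame: the origin (TCP) lies midway between the tips of the shut fingers; the grasp point (between the pads) lies 19 mm behind it; x points along the fingers, y is the direction in which the jaws open and shut, and the axes are right-handed (so a half turn about x gives the same grasp; the last joint's range is limited). The gripper opens to 85 mm and grips with 20 to 120 N. Pads are 22 mm wide; open, the fingers measure 114 mm over their backs; the gripper's body (76 mm by 85 mm) begins 54 mm behind the grasp point. The pads swing forward as they close: fully open they stand 13 mm farther back than shut.
Start: joints at [68.044, 7.471, 85.268, -0, 87.261, -4.893], TCP at [176.029, 573.602, 205.392] pointing down, gripper open.
Joint ranges: [-169.43, 169.43], [-51.17, 129.36], [1.28, 143.12], [-76.62, 256.62], [0, 156.53], [-152.29, 152.29]. Speed limits (degrees/s): [136.94, 136.94, 159.86, 180, 180, 180].

### API

Orientations are given as [roll, pitch, yaw] about the fixed x, y, z axes, in that order (R = Rz(yaw) Ry(pitch) Rx(roll)).
In Python, from bench import r gives the robot as it stands.
- The arm moves only by the tool move_arm, never from a script. Its argument "deltas" is a list of rows, each a list of 2 entries, a list of its own where there are three numbers: the shift along the tool's x, y, z in mm, then the turn about the tool's x in degrees. A call has 1 to 12 rows; each row is the pose to reach, as a shift and turn from the pose measured when the call began, along the tool's axes at that moment; what a row does not reach only later rows make up. A row lasts 1/8 s, in which the tool goes at most 62.5 mm and 10.7 degrees, less where a joint would pass 70% of its speed; a pose out of reach is approached as far as the arm can. A call with a gripper value outside its range is refused whole. "jaw" is the opening, from -1 (shut) to 1 (fully open), set as the call begins (left out, the last holds). The fingers move at their own pace and stop on an object; "squeeze" is the grip in N (left out, the last holds). Time passes only in rows, so rows that repeat a pose let the fingers close. It gives the time, the measured TCP pose, the force and the opening at its end, in the units of the state.
- r.sense(): the state, without advancing time (a new reading comes with each control period).
- r.snapshot(name): name is "scene" or "top"; returns (picture, depth): 400x640x3 uint8, red, green, blue; 400x640 float32, mm along the optical axis (not along the pixel's ray), 0 where there is no reading.
- r.get_calibration(name): a dict with "fovy" (degrees; the focal length in pixels is half the picture's height over the tangent of half this angle, whatever the lens; pixels are square), "cx", "cy" (the principal point, pixels), "position" and "attitude" of the camera in the world. Camera axes: x right, y down, z forward; pixel columns grow to the right and rows downward; lengths in mm; the calibration is good to about 2 mm. A picture is of the moment at which its call begins. get_calibration takes no time and is no camera call.
- r.hand_in(): hands the job in, once; it reports no verdict.
The state is a dict: "time": time; "joint_pos": joint angles; "qd": joint speeds; "joint_efforts": joint torques, N m; "tool_pos": TCP position; "tcp_rot": TCP orientation; "ft_force": force on the tool from outside, world axes, zero at the start; "wrist_torque": the same for the moment, N m; "finger_gap": finger opening in mm.
Only numpy, scipy, OpenCV 4.12 (cv2) and the standard library are available. Lean on these libraries where they do the work, as an engineer would, in place of code of your own. Each camera call takes 0.05 s, during which the arm holds its last target. There are 200 camera calls.

## Working session

There is one attempt and no reset: what is moved stays moved. The work goes in short steps, Python scripts to look and compute and a tool call to move; the robot and the scene stay as the last step left them, time stands still between calls to the robot, and variables do not carry over. Pictures are saved under pics/ and viewed, about 8 in all and at most 12, crops included, and the job is handed in when it is done.

Besides the shell and the picture viewer there is one more tool, called as a command line: name --argument value ..., lists and objects as JSON in quotes. move_arm: Moves the arm, as the interface text tells. Its arguments: {"type":"object","properties":{"deltas":{"type":"array","items":{"type":"array"}},"jaw":{"type":"number"},"squeeze":{"type":"number"}},"required":["deltas"]}

```bash
mkdir -p pics; ls; cat > h.py <<'E'
import numpy as np, cv2
from bench import r
from scipy.spatial.transform import Rotation as R
def cal(n):
    c=r.get_calibration(n); return c
def snap(n,f=None):
    p,d=r.snapshot(n)
    if f: cv2.imwrite('pics/'+f,p[:,:,::-1])
    return p,d
E
python3 - <<'E'
from h import *
for n in('scene','top'):
    print(cal(n)); p,d=snap(n,n+'0.png'); np.savez('/tmp/'+n,p=p,d=d)
print(r.sense())
E
```

```text
pics
{'fovy': 56.92942299038858, 'cx': 322.0096297164768, 'cy': 197.976329437283, 'position': array([1078.28030195,  429.69138998,  826.17494841]), 'attitude': array([-139.41505405,    0.58078535,  128.82167983])}
{'fovy': 51.83365472090557, 'cx': 322.1180798378623, 'cy': 196.47759428217714, 'position': array([ 421.00456816,   24.65002984, 1164.43484684]), 'attitude': array([-171.68668948,   -0.57710373,  -90.43829718])}
{'time': 0.1, 'joint_pos': array([ 6.80418828e+01,  7.50881069e+00,  8.53237988e+01, -2.06777559e-04,
        8.72631884e+01, -4.89159237e+00]), 'qd': array([-0.0005645 , -0.07281168, -0.12663767,  0.10129444,  0.12754592,
        0.00798014]), 'joint_efforts': array([ 1.76657439e-03, -5.70953393e+01, -5.01940906e+01, -1.13984688e-04,
        8.11576290e-03,  1.48551430e-05]), 'tool_pos': array([175.84812904, 573.07778413, 204.46265075]), 'tcp_rot': array([ -94.76807196,   89.9042019 , -111.83458676]), 'ft_force': array([-0.5116566 , -0.29642289,  0.23565494]), 'wrist_torque': array([-0.03118968, -0.00803397,  0.03214458]), 'finger_gap': 85.37244956321953}
```

View pics/top0.png

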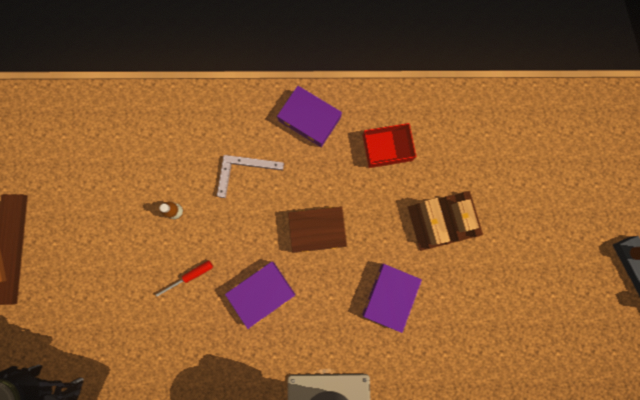

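View pics/scene0.png

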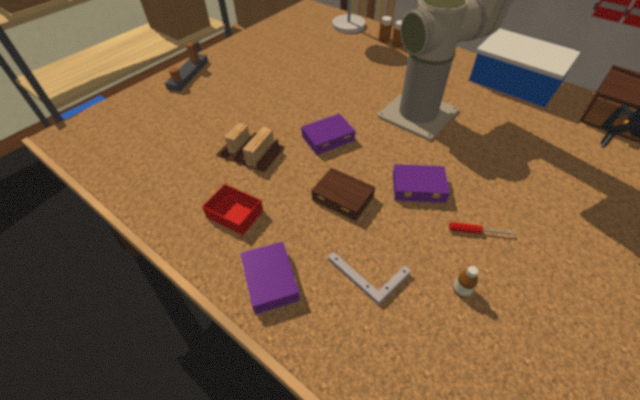

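The top view shows the dark case at (316,229) and the L of metal strips with its corner at (225,160). The long strip runs to (283,166) and the short strip down to (221,196). The rack is at (445,220), with the long box in the left slot at (436,221) and the short box at (467,215). There are three purple decoys at (310,115), (260,294) and (392,297); the only dark brown case is the one at (316,229).

```bash
cat >> h.py <<'E'
def cloud(n,d):
    c=cal(n); f=200/np.tan(np.radians(c['fovy']/2)); v,u=np.mgrid[0:400,0:640].astype(float)
    P=np.stack([(u-c['cx'])/f*d,(v-c['cy'])/f*d,d],-1)
    W=P@R.from_euler('xyz',c['attitude'],degrees=True).as_matrix().T+np.array(c['position'])
    W[d<=0]=np.nan; return W
def rect(pts):
    (c,s,a)=cv2.minAreaRect(pts.astype(np.float32))
    b=cv2.boxPoints((c,s,a)); e=b[1]-b[0]; g=b[2]-b[1]; l=e if np.hypot(*e)>np.hypot(*g) else g
    return np.round(c,1),np.round(sorted(s),1),round(np.degrees(np.arctan2(l[1],l[0]))%180,2)
def blobs(W,m,lo,hi,mn=40):
    k=m&(W[...,2]>lo)&(W[...,2]<hi)
    k=cv2.morphologyEx(k.astype(np.uint8),cv2.MORPH_OPEN,np.ones((2,2)))
    n,L,st,ce=cv2.connectedComponentsWithStats(k)
    for i in range(1,n):
        if st[i,4]>=mn:
            q=W[L==i]; print(ce[i].round(),st[i,4],'z',np.median(q[:,2]).round(1),*rect(q[:,:2]))
E
python3 - <<'E'
from h import *
for n in('top','scene'):
    z=np.load('/tmp/'+n+'.npz'); p,d=z['p'].astype(int),z['d']; W=cloud(n,d)
    reg=(W[...,0]>250)&(W[...,0]<850)&(abs(W[...,1])<480)
    pl=W[reg&(abs(W[...,2])<10)]; print(n,'bench z',np.median(pl[:,2]))
    for nm,lo,hi in(('strip',12,25),('lid',38,52),('rackwalls',22,33),('boxes',62,82),('tall',85,110)):
        print(nm); blobs(W,reg,lo,hi)
    s=p.max(2)-p.min(2); print('grey'); blobs(W,reg&(s<35)&(p.min(2)>90),8,30)
z=np.load('/tmp/top.npz');cv2.imwrite('pics/c1.png',cv2.resize(z['p'][90:270,140:500,::-1],None,fx=2.2,fy=2.2,interpolation=cv2.INTER_CUBIC))
E
```

```text
top bench z 0.27424767026377594
strip
[243. 170.] 697 z nan [639.  213.6] [117.9 172. ] 82.61
[200. 274.] 97 z 13.7 [374.1 350.9] [ 9.4 85.2] 118.02
lid
[312. 120.] 1549 z nan [824.1  41.3] [119.1 145.6] 57.59
[318. 230.] 2223 z nan [494.5  21.3] [108.4 152.3] 97.01
[261. 295.] 2360 z nan [nan nan] [0. 0.] nan
[394. 297.] 2215 z nan [ 304.8 -180.2] [120.  153.2] 156.45
rackwalls
[455. 219.] 186 z nan [ 522.  -358.7] [ 15.5 129.4] 15.38
[425. 226.] 177 z 27.7 [ 501.2 -273.3] [ 14.7 130.7] 14.93
[198. 272.] 167 z 24.4 [380.8 352. ] [18.7 83.3] 122.86
boxes
[438. 222.] 641 z nan [ 513.1 -305.4] [ 59.1 124.9] 14.24
[469. 216.] 431 z nan [ 529.  -392.7] [63.9 82.9] 15.2
[171. 210.] 104 z nan [547.7 420.6] [27.9 37.3] 159.06
tall
[165. 209.] 63 z 94.4 [548.1 424.7] [16.4 22.7] 151.85
grey
scene bench z 1.4299650981138257
strip
[334. 145.] 129 z 13.3 [ 325.1 -126.9] [ 38.9 163.4] 149.32
[229. 152.] 45 z 15.1 [ 572.3 -367.2] [28.2 54.3] 118.48
[260. 162.] 67 z 13.0 [ 539.6 -259.8] [38.1 80. ] 163.94
[231. 199.] 132 z nan [ 707.9 -194. ] [ 92.4 120.9] 135.97
[422. 198.] 138 z 14.3 [362.4 216.
[... 825 characters left out ...]
s
[244. 146.] 142 z 27.9 [ 524.3 -328.7] [ 77.6 121.6] 176.93
[331. 145.] 73 z 20.4 [ 346.  -129.1] [  6.5 109.6] 156.89
[267. 153.] 157 z 26.0 [ 491.3 -272.3] [ 15.6 155.3] 15.71
[228. 194.] 69 z 22.7 [ 704.4 -230.7] [39.3 73.2] 141.16
[423. 196.] 54 z 24.1 [362.9 216.6] [ 5.6 55.7] 126.64
[333. 204.] 46 z 24.3 [549.7  30.9] [ 5.1 64.2] 96.56
[467. 226.] 178 z nan [378.1 363.6] [24.  96.6] 132.56
boxes
[237. 133.] 233 z 71.6 [ 497.5 -386.1] [ 43.1 151.1] 21.91
[259. 141.] 367 z nan [ 479.4 -300.9] [ 39.9 192.7] 19.17
[469. 279.] 166 z 68.3 [535.3 440.3] [35.4 77.7] 149.49
tall
[474. 272.] 88 z nan [517.1 435.7] [16.5 90.1] 169.85
grey
[371. 280.] 802 z nan [678.  238.9] [ 97.8 202.5] 116.44
```

View pics/c1.png

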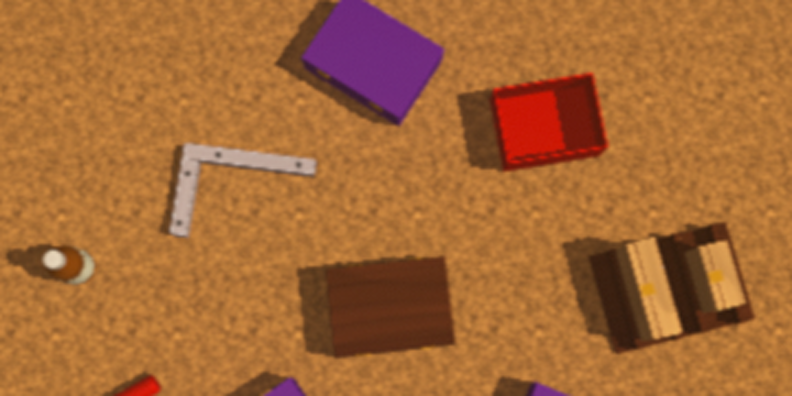

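```bash
cat >> h.py <<'E'
def go(x,y,z,yaw,s=None):
    "deltas to TCP (x,y,z), tool y axis along world angle yaw (mod 180)"
    s=s or r.sense(); M=R.from_euler('xyz',s['tcp_rot'],degrees=True).as_matrix()
    d=M.T@(np.array([x,y,z])-s['tool_pos'])
    cur=np.degrees(np.arctan2(M[1,1],M[0,1])); t=(yaw-cur+90)%180-90
    print('tool y ang %.1f'%cur,'delta',d.round(1),'turn about tool x %.1f'%(-t),'q6 %.0f'%s['joint_pos'][5], 'F',s['ft_force'].round(1),'t',s['time'])
E
sed -i 's/def rect(pts):/def rect(pts):\n    pts=pts[np.isfinite(pts).all(1)]/' h.py
python3 - <<'E'
from h import *
s=r.sense();print(R.from_euler('xyz',s['tcp_rot'],degrees=True).as_matrix().round(2))
go(405,11,150,97)
E
```

```text
[[-0.    0.29  0.96]
 [-0.    0.96 -0.29]
 [-1.   -0.   -0.  ]]
tool y ang 72.9 delta [  55.2 -470.   384. ] turn about tool x -24.1 q6 -5 F [-0.5 -0.3  0.2] t 0.1
```

move_arm --deltas '[[[3,-40,33],0],[[6,-82,67],-5],[[10,-124,101],-10],[[15,-166,135],-15],[[20,-208,170],-20],[[25,-252,206],-24],[[30,-296,242],-24],[[35,-340,278],-24],[[40,-384,314],-24],[[45,-428,350],-24],[[50,-470,384],-24],[[55,-470,384],-24]]' --jaw 0.3

```text
time: 1.6
tool_pos: [405.5, 7.7, 149.8]
tcp_rot: [-120.5, 89.9, -113.9]
ft_force: [0.5, 0.2, -0.1]
finger_gap: 55.5
```

```bash
python3 - <<'E'
from h import *
p,d=snap('top','t1.png'); W=cloud('top',d); reg=(W[...,0]>430)&(W[...,0]<620)&(W[...,1]>-90)&(W[...,1]<110)
b=p.astype(int); dark=reg&(b.max(2)<110)
blobs(W,dark,38,52)
s=r.sense(); print(s['tool_pos'],s['finger_gap']); go(405,11,12,97)
E
```

```text
[319. 222.] 1279 z nan [496.6  25.8] [101.6 145.5] 95.48
[404.44990735   9.60179914 148.85768819] 55.87432694608283
tool y ang 96.7 delta [136.9   1.4   1.1] turn about tool x -0.3 q6 -103 F [-0.5  0.4 -0.6] t 1.65
```

move_arm --deltas '[[[50,1,0],0],[[100,1,0],0],[[137,1,0],0],[[137,1,10],0],[[137,1,18],0],[[137,1,24],0],[[137,1,30],0],[[137,1,36],1],[[137,1,44],2],[[137,1,52],3],[[137,1,60],4],[[137,1,68],6]]'

```text
time: 3.15
tool_pos: [471.2, 18.6, 13.2]
tcp_rot: [-168.3, 89.7, -167.6]
ft_force: [-12.6, 1.2, 15.8]
finger_gap: 55.2
```

move_arm --deltas '[[[0,0,8],1],[[0,0,16],2],[[0,0,24],3],[[0,0,32],5],[[0,0,40],7],[[0,0,44],8],[[0,0,44],8]]'

```text
time: 4.03
tool_pos: [515.5, 19.5, 13.6]
tcp_rot: [-167.4, 89.7, -174.7]
ft_force: [-5.5, 1.5, 6.1]
finger_gap: 55.5
```

```bash
cat >> h.py <<'E'
H=np.array([622.8,205.6]); HY=-7.4
def home(q): return R.from_euler('z',-HY,degrees=True).as_matrix()[:2,:2]@(np.asarray(q)-H)
def world(q): return R.from_euler('z',HY,degrees=True).as_matrix()[:2,:2]@np.asarray(q)+H
E
python3 - <<'E'
from h import *
p,d=snap('top','t2.png'); W=cloud('top',d); reg=(W[...,0]>430)&(W[...,0]<720)&(W[...,1]>-120)&(W[...,1]<320)
b=p.astype(int)
print('strip');blobs(W,reg,12,25)
print('lid');blobs(W,reg,38,52)
p,d=snap('scene','s2.png'); W=cloud('scene',d); blobs(W,(W[...,0]>430)&(W[...,0]<720)&(W[...,1]>-120)&(W[...,1]<320),38,52)
s=r.sense(); print(s['tool_pos'],s['ft_force'],home(s['tool_pos'][:2])); go(500,11,150,97)
E
```

```text
strip
[243. 169.] 684 z nan [638.3 212.9] [117.9 170.8] 82.38
lid
[324. 207.] 1784 z nan [564.3  24.1] [142.3 146.2] 83.55
[515.48274207  19.52825932  13.60193597] [-4.43722371  1.67225888  5.98683712] [ -82.45820907 -198.34396962]
tool y ang 82.7 delta [-136.3  -10.6  -14.9] turn about tool x -14.3 q6 -86 F [-4.4  1.7  6. ] t 4.125
```

View pics/s2.png

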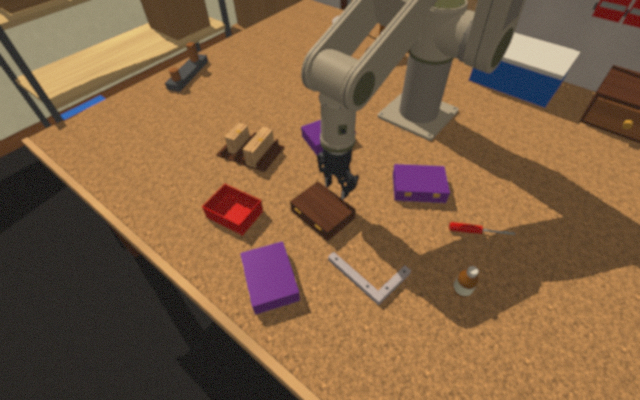

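move_arm --deltas '[[[0,0,-8],0],[[-50,0,-10],8],[[-100,0,-10],18],[[-110,-20,5],28],[[-110,-50,25],38],[[-110,-80,45],48],[[-110,-107,66],58],[[-110,-107,66],68],[[-110,-107,66],78],[[-110,-107,66],90],[[-110,-107,66],90]]'

```text
time: 5.5
tool_pos: [567.9, -95.1, 123.6]
tcp_rot: [-73.8, 89.7, -171.2]
ft_force: [0.4, 0.9, 0.3]
finger_gap: 55.5
```

```bash
python3 - <<'E'
from h import *
p,d=snap('top','t3.png'); W=cloud('top',d); reg=(W[...,0]>430)&(W[...,0]<720)&(W[...,1]>-60)&(W[...,1]<320)
blobs(W,reg,38,52)
z=W[(W[...,0]>600)&(W[...,0]<800)&(W[...,1]>-230)&(W[...,1]<-60)&(W[...,2]>25)&(W[...,2]<55)];print('bin',rect(z[:,:2]))
s=r.sense(); print(s['tool_pos'],home(s['tool_pos'][:2]))
t=world([-16,-305]); go(*t,12,HY)
cv2.imwrite('pics/t3c.png',cv2.resize(p[90:290,180:500,::-1],None,fx=2.4,fy=2.4))
E
```

```text
[318. 199.] 1941 z nan [555.7  23.6] [138.4 155.7] 173.23
bin (array([ 782.5, -180.6]), array([ 4.8, 98.8]), np.float32(99.32))
[567.91909463 -95.06494422 123.53345354] [ -15.69949036 -305.22917367]
tool y ang -7.2 delta [111.5   0.2  -0.4] turn about tool x 0.2 q6 -7 F [-0.2 -2.   0. ] t 5.55
```

View pics/t3c.png

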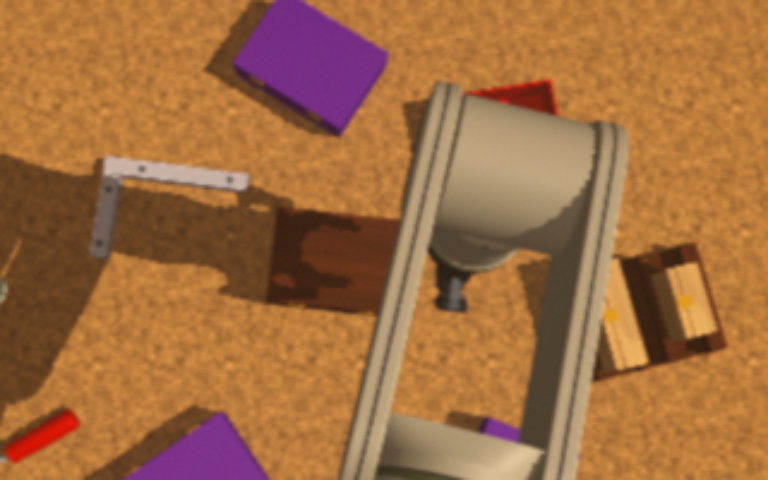

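move_arm --deltas '[[[50,0,0],0],[[100,0,0],0],[[111,0,0],0],[[111,0,-10],0],[[111,0,-18],0],[[111,0,-26],0],[[111,0,-36],0],[[111,0,-46],0],[[111,0,-57],0],[[111,0,-68],0],[[111,0,-79],0],[[111,0,-90],0]]'

```text
time: 7.05
tool_pos: [580.0, -6.5, 14.0]
tcp_rot: [-29.3, 89.8, -126.6]
ft_force: [-0.7, -6.5, 6.0]
finger_gap: 55.4
```

move_arm --deltas '[[[0,0,-11],0],[[0,0,-22],0],[[0,0,-33],0],[[0,0,-44],0],[[0,0,-55],0],[[0,0,-66],0],[[0,0,-77],0],[[0,0,-88],0],[[0,0,-95],0],[[0,0,-95],0]]'

```text
time: 8.3
tool_pos: [593.2, 88.9, 15.0]
tcp_rot: [13.6, 89.9, -83.6]
ft_force: [0.7, -1.2, 6.7]
finger_gap: 55.8
```

```bash
python3 - <<'E'
from h import *
p,d=snap('top','t4.png'); s=r.sense(); print(s['tool_pos'],home(s['tool_pos'][:2]))
cv2.imwrite('pics/t4c.png',cv2.resize(p[110:260,180:380,::-1],None,fx=3.6,fy=3.6))
W=cloud('top',d); reg=(W[...,0]>530)&(W[...,0]<680)&(W[...,1]>90)&(W[...,1]<320)
blobs(W,reg,38,52)
go(*world([0,-86]),12,HY)
E
```

```text
[593.16328838  88.8815852   15.0889258 ] [ -14.3570544  -119.56336403]
[276. 204.] 363 z 45.0 [566.9 129.8] [59.2 69.4] 77.01
tool y ang -7.2 delta [  3.   14.5 -33.5] turn about tool x 0.2 q6 11 F [ 0.3 -0.9  6.4] t 8.35
```

View pics/t4c.png

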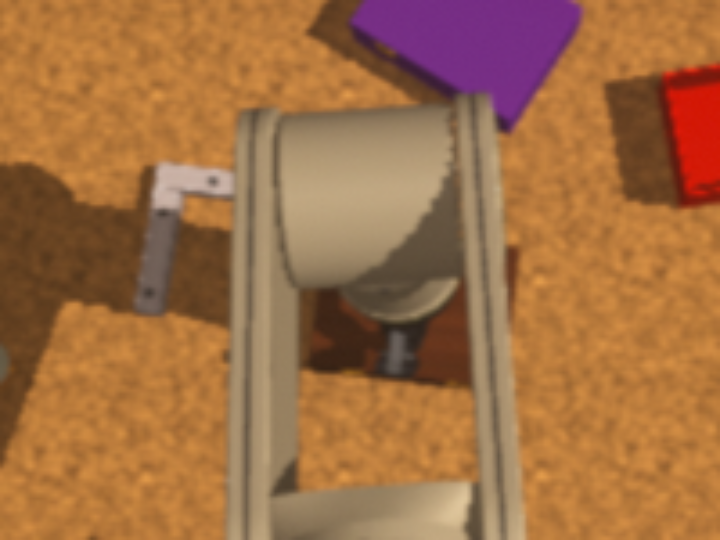

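```bash
python3 - <<'E'
from h import *
p,d=snap('scene'); 
cv2.imwrite('pics/s4c.png',cv2.resize(p[90:330,200:520,::-1],None,fx=2.4,fy=2.4))
W=cloud('scene',d)
blobs(W,(W[...,0]>430)&(W[...,0]<720)&(W[...,1]>-120)&(W[...,1]<320),38,52)
E
```

```text
[345. 227.] 1343 z nan [590.   90.5] [131.8 161. ] 91.92
```

View pics/s4c.png

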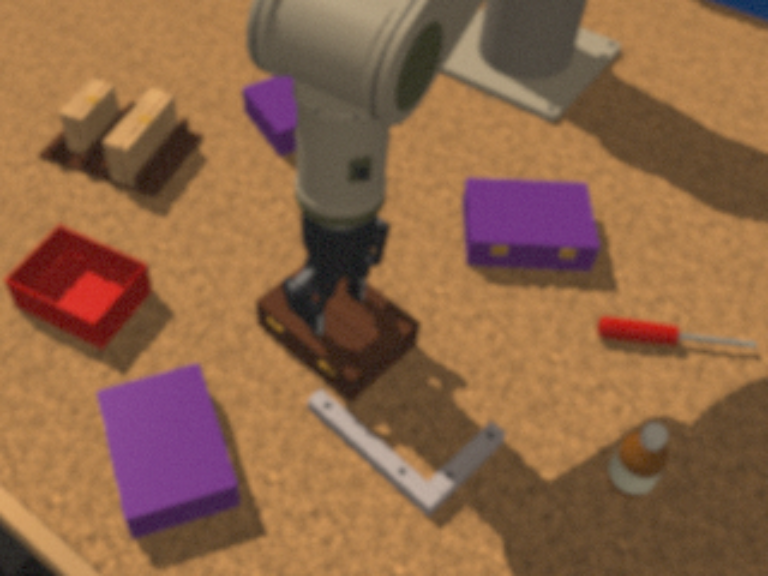

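```bash
cat >> h.py <<'E'
def proj(n,P):
    c=cal(n); f=200/np.tan(np.radians(c['fovy']/2)); q=R.from_euler('xyz',c['attitude'],degrees=True).inv().apply(np.atleast_2d(P)-np.array(c['position']))
    return np.c_[q[:,0]/q[:,2]*f+c['cx'],q[:,1]/q[:,2]*f+c['cy']].round(1)
E
python3 - <<'E'
from h import *
s=r.sense(); T=s['tool_pos']
M=R.from_euler('xyz',s['tcp_rot'],degrees=True).as_matrix()
for k in(-28,0,28):
    for n in('scene','top'): print(n,k,proj(n,T+M[:,1]*k))
p,d=snap('scene'); W=cloud('scene',d)
for u,v in((331,225),(331,222),(331,218),(345,207),(350,215),(350,225)): print(u,v,W[v,u].round(0))
p,d=snap('top','t4.png'); W=cloud('top',d)
for v in (200,205,210): 
  for u in (270,280,288,292,300,310,320,326,335): print(u,v,W[v,u].round(0),p[v,u])
E
```

```text
scene -28 [[346.4 221. ]]
top -28 [[293.5 204.9]]
scene 0 [[339.3 226.8]]
top 0 [[294.8 195.1]]
scene 28 [[332.  232.7]]
top 28 [[296.1 185.4]]
331 225 [632.  90.  65.]
331 222 [632.  90.  78.]
331 218 [632.  90.  94.]
345 207 [564.  84.  68.]
350 215 [562. 101.  45.]
350 225 [590. 120.  46.]
270 200 [576. 155.  44.] [63 38 23]
280 200 [575. 128.  46.] [82 46 28]
288 200 [557.  96. 176.] [46 37 26]
292 200 [557.  86. 180.] [48 39 28]
300 200 [575.  73.  47.] [99 53 29]
310 200 [575.  45.  46.] [126  95  69]
320 200 [513.  21. 491.] [172 142 106]
326 200 [581.   1.   2.] [184 122  60]
335 200 [581. -25.  -1.] [172 113  54]
270 205 [562. 155.  46.] [100  52  27]
280 205 [562. 128.  45.] [62 38 22]
288 205 [556. 102.  93.] [81 70 64]
292 205 [548.  88. 150.] [75 66 60]
300 205 [561.  73.  46.] [105  54  28]
310 205 [561.  46.  44.] [112  78  55]
320 205 [505.  21. 495.] [181 155 117]
326 205 [567.   1.  -2.] [180 118  59]
335 205 [567. -25.  -2.] [186 124  60]
270 210 [548. 155.  44.] [60 37 23]
280 210 [548. 128.  44.] [62 37 22]
288 210 [536.  98. 150.] [91 82 75]
292 210 [536.  88. 151.] [61 53 46]
300 210 [547.  73.  45.] [94 50 28]
310 210 [548.  46.  42.] [101  68  44]
320 210 [496.  21. 498.] [174 148 113]
326 210 [552.   1.   1.] [186 123  60]
335 210 [552. -25.   1.] [197 131  64]
```

```bash
python3 - <<'E'
from h import *
p,d=snap('scene'); W=cloud('scene',d)
for u in (328,331,335,347):
  for v in range(204,236,2): print(u,v,W[v,u].round(0),p[v,u])
print(proj('scene',[[593+42,89-5,z] for z in (15,30,45,60)]))
print(r.sense())
cv2.imwrite('pics/s5c.png',cv2.resize(p[165:255,285:405,::-1],None,fx=6,fy=6,interpolation=cv2.INTER_CUBIC))
E
```

```text
328 204 [637.  84. 150.] [111 108 102]
328 206 [638.  85. 145.] [73 70 65]
328 208 [640.  86. 139.] [47 45 48]
328 210 [644.  89. 138.] [45 47 47]
328 212 [649.  94. 139.] [38 37 35]
328 214 [650.  95. 133.] [36 30 32]
328 216 [649.  94. 123.] [34 33 36]
328 218 [649.  94. 115.] [29 32 28]
328 220 [647.  92. 104.] [33 31 30]
328 222 [649.  93.  98.] [23 29 27]
328 224 [632.  80.  61.] [41 31 31]
328 226 [629.  78.  48.] [73 46 36]
328 228 [634.  82.  48.] [87 53 31]
328 230 [638.  85.  46.] [97 59 39]
328 232 [642.  89.  45.] [97 55 31]
328 234 [643.  89.  36.] [77 50 33]
331 204 [634.  91. 152.] [40 40 41]
331 206 [614.  76. 114.] [21 31 26]
331 208 [620.  81. 116.] [37 40 37]
331 210 [624.  83. 113.] [37 37 37]
331 212 [586.  55.  46.] [56 44 41]
331 214 [622.  82.  95.] [77 54 40]
331 216 [631.  89. 101.] [49 40 41]
331 218 [632.  90.  95.] [34 33 36]
331 220 [634.  91.  90.] [35 39 38]
331 222 [633.  91.  79.] [40 39 42]
331 224 [632.  90.  70.] [46 46 43]
331 226 [632.  90.  62.] [49 49 48]
331 228 [628.  87.  46.] [57 50 46]
331 230 [633.  91.  46.] [65 40 30]
331 232 [639.  96
[... 1210 characters left out ...]
1]
[[328.3 235.9]
 [328.3 232.6]
 [328.4 229.2]
 [328.4 225.8]]
{'time': 8.55, 'joint_pos': array([ 3.69638359, 17.01083556, 95.08953285, -0.11764017, 67.88271235,
       10.95846701]), 'qd': array([ 0.01365633, -0.02086774, -0.04697517,  0.09863142, -0.10497028,
       -0.07650386]), 'joint_efforts': array([ 9.38991574e-02, -5.61975181e+01, -4.14374936e+01,  6.18197140e-02,
       -2.30503088e-02,  6.29525911e-02]), 'tool_pos': array([593.16439235,  88.88265043,  15.0725759 ]), 'tcp_rot': array([ 19.76028757,  89.88970442, -77.45751995]), 'ft_force': array([0.29478453, 0.39707731, 6.60424346]), 'wrist_torque': array([-0.00481195,  0.0969073 ,  0.07302736]), 'finger_gap': 55.556847910579634}
```

View pics/s5c.png

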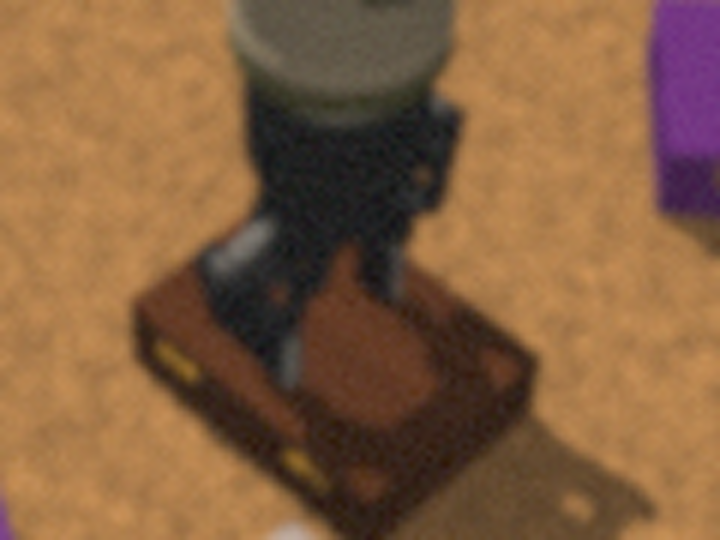

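move_arm --deltas '[[[-20,0,0],0],[[-60,0,0],0],[[-80,0,0],0],[[-80,0,0],0]]'

```text
time: 9.05
tool_pos: [594.9, 89.5, 97.7]
tcp_rot: [82.0, 89.7, -15.2]
ft_force: [-0.1, -0.2, 0.1]
finger_gap: 55.6
```

```bash
python3 - <<'E'
from h import *
p,d=snap('scene','s6.png'); W=cloud('scene',d); s=r.sense(); print(s['tool_pos'],s['ft_force'])
T=s['tool_pos']; k=(abs(W[...,0]-T[0])<60)&(abs(W[...,1]-T[1])<30)&(W[...,2]>60)&(W[...,2]<200)
z=W[k]; i=np.argsort(z[:,2])[:12]; print(z[i].round(0))
blobs(W,(W[...,0]>430)&(W[...,0]<720)&(W[...,1]>-50)&(W[...,1]<320),40,52)
p,d=snap('top','t6.png');W=cloud('top',d);blobs(W,(W[...,0]>430)&(W[...,0]<720)&(W[...,1]>-120)&(W[...,1]<320),40,52)
cv2.imwrite('pics/s6c.png',np.hstack([cv2.resize(a[:,:,::-1],(390,390)) for a in (r.snapshot('scene')[0][135:265,275:405],p[130:260,210:340])]))
E
```

```text
[593.60764047  89.3026747   95.6766808 ] [-0.39078098  0.56723694 -0.37649997]
[[564.  88. 128.]
 [566.  99. 129.]
 [565.  85. 130.]
 [629.  90. 131.]
 [567.  96. 131.]
 [567. 102. 132.]
 [567.  93. 133.]
 [628.  93. 133.]
 [565.  85. 133.]
 [564.  81. 134.]
 [564. 103. 134.]
 [567.  89. 134.]]
[342. 223.] 1812 z nan [577.7  92.5] [136.3 147.3] 83.38
[290. 203.] 790 z nan [546.  102.4] [125.6 148.8] 7.59
```

View pics/s6c.png

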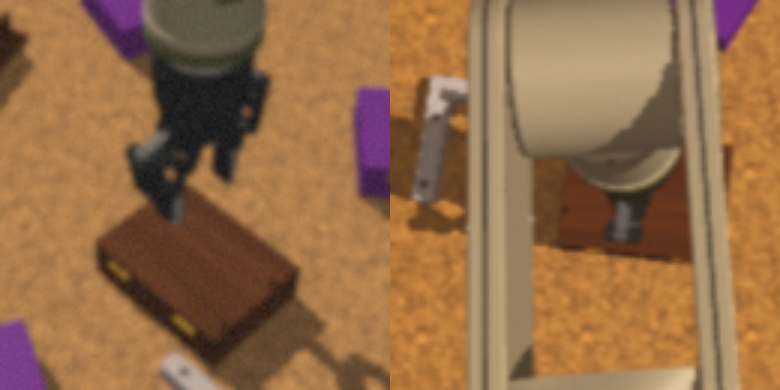

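```bash
cat >> h.py <<'E'
def cast(n,uv,z):
    c=cal(n); f=200/np.tan(np.radians(c['fovy']/2)); uv=np.atleast_2d(uv)
    D=R.from_euler('xyz',c['attitude'],degrees=True).apply(np.c_[(uv-[c['cx'],c['cy']])/f,np.ones(len(uv))])
    o=np.array(c['position']); return (o+D*((z-o[2])/D[:,2])[:,None])[:,:2]
def pose(C):
    "C: lid corners -x-y,+x-y,+x+y,-x+y"
    c=C.mean(0); e=(C[3]-C[0])+(C[2]-C[1]); yaw=np.degrees(np.arctan2(-e[0],e[1]))
    print('sides',[np.hypot(*(C[i]-C[i-1])).round(0) for i in range(4)],'c',c.round(1),'yaw %.1f'%yaw,'home',home(c).round(1)); return c,yaw
E
python3 - <<'E'
from h import *
# scene corners: back(-x,-y), left(+x,-y), bottom(+x,+y), right(-x,+y)
C=cast('scene',[[336.7,198.3],[307.7,217.3],[344,250],[374.3,225]],45); print(C.round(0)); c,y=pose(C)
a=np.radians(y); X=np.array([np.cos(a),np.sin(a)]);Y=np.array([-X[1],X[0]])
print('front',proj('top',[[*(c+Y*75+X*k),45] for k in(-55,55)]),proj('top',[[*(c-Y*75+X*k),45] for k in(-55,55)]))
t=c-Y*115; print(t); go(*t,110,y)
E
```

```text
[[537.  37.]
 [638.  17.]
 [661. 154.]
 [550. 170.]]
sides [np.float64(134.0), np.float64(103.0), np.float64(139.0), np.float64(112.0)] c [596.5  94.2] yaw -7.2 home [ -11.7 -113.8]
front [[262.4 208.8]
 [267.9 169.7]] [[316.9 215.4]
 [321.7 176.1]]
[582.02967324 -19.84995506]
tool y ang -7.2 delta [-16.3   3.7 109.3] turn about tool x 0.0 q6 11 F [-0.4  0.4 -0.1] t 9.2
```

move_arm --deltas '[[[0,3,40],0],[[0,3,85],0],[[0,3,112],0],[[0,3,112],0],[[50,3,112],0],[[90,3,112],0],[[105,3,112],0],[[112,3,112],0],[[112,3,112],0]]'

```text
time: 10.32
tool_pos: [581.4, -22.4, -17.5]
tcp_rot: [-19.2, 89.9, -116.4]
ft_force: [0.2, 0.3, 1.0]
finger_gap: 55.2
```

```bash
python3 - <<'E'
from h import *
p,d=snap('scene','s7.png'); W=cloud('scene',d); s=r.sense(); T=s['tool_pos']; print(T,s['ft_force'],home(T[:2]))
k=(abs(W[...,0]-T[0])<60)&(abs(W[...,1]-T[1])<30)&(W[...,2]>0)&(W[...,2]<120)&(p.max(2)<60)
z=W[k]; i=np.argsort(z[:,2])[:8]; print(z[i].round(0))
E
```

```text
[581.96114681 -22.61802132 -16.90036148] [ 0.18922261  0.70674657 -0.5399829 ] [ -11.1052368  -231.57709494]
[[552. -23.  21.]
 [554. -18.  22.]
 [553. -15.  23.]
 [552. -26.  23.]
 [551. -23.  24.]
 [552. -19.  24.]
 [551. -27.  26.]
 [551. -24.  28.]]
```

move_arm --deltas '[[[0,0,-12],0],[[0,0,-22],0],[[0,0,-32],0],[[0,0,-40],0],[[0,0,-50],0],[[0,0,-60],0],[[0,0,-70],0],[[0,0,-80],0],[[0,0,-80],0]]'

```text
time: 11.5
tool_pos: [592.6, 57.7, -16.5]
tcp_rot: [38.1, 89.9, -59.0]
ft_force: [0.4, 0.2, -0.2]
finger_gap: 55.5
```

```bash
python3 - <<'E'
from h import *
p,d=snap('scene'); s=r.sense(); T=s['tool_pos']; print(T,s['ft_force'],home(T[:2]))
cv2.imwrite('pics/s8c.png',cv2.resize(p[170:320,290:430,::-1],None,fx=4,fy=4,interpolation=cv2.INTER_CUBIC))
E
```

```text
[592.10094686  57.52375812 -16.87997231] [ 0.23513559 -0.98816944 -0.44456395] [ -11.3717978  -150.79684177]
```

View pics/s8c.png

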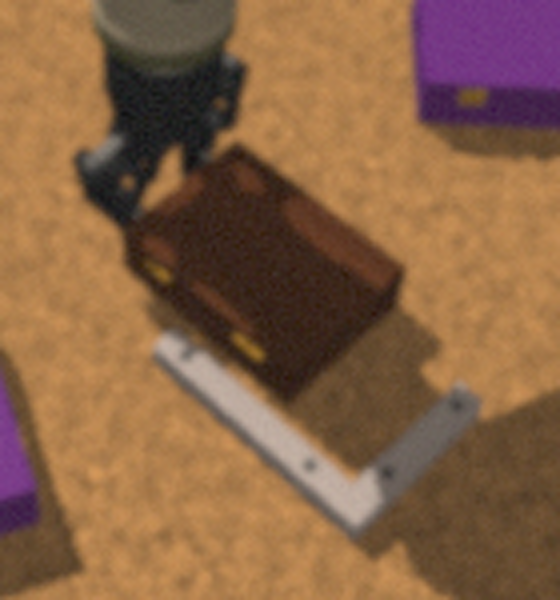

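move_arm --deltas '[[[0,0,-10],0],[[0,0,-20],0],[[0,0,-30],0],[[0,0,-40],0],[[0,0,-48],0],[[0,0,-54],0],[[0,0,-54],0]]'

```text
time: 12.42
tool_pos: [598.8, 112.1, -17.1]
tcp_rot: [32.1, 89.9, -65.1]
ft_force: [0.4, 0.2, 0.9]
finger_gap: 55.7
```

```bash
cat >> h.py <<'E'
def lid(n='scene',x=(500,720),y=(40,320),lo=36,hi=56,vis=None):
    p,d=r.snapshot(n); W=cloud(n,np.where(np.isfinite(d),d,0)); b=p.astype(int)
    k=(b[...,0]-b[...,2]>8)&(b.max(2)<135)&(W[...,0]>x[0])&(W[...,0]<x[1])&(W[...,1]>y[0])&(W[...,1]<y[1])&(W[...,2]>lo)&(W[...,2]<hi)
    k=cv2.morphologyEx(k.astype(np.uint8),cv2.MORPH_CLOSE,np.ones((5,5))); k=cv2.morphologyEx(k,cv2.MORPH_OPEN,np.ones((3,3)))
    c=max(cv2.findContours(k,0,2)[0],key=cv2.contourArea)[:,0]
    q=cast(n,c,45); print(n,'area',len(c),rect(q),'home',home(rect(q)[0]).round(1)); return p,c
E
python3 - <<'E'
from h import *
pose(cast('scene',[[350,207],[322,229.5],[362.5,261],[390.5,238]],45))
p,c=lid()
s=r.sense(); T=s['tool_pos']; print(T,s['ft_force'],home(T[:2]))
E
```

```text
sides [np.float64(142.0), np.float64(107.0), np.float64(137.0), np.float64(101.0)] c [600.5 147.1] yaw -6.3 home [-14.6 -60.9]
scene area 89 (array([606.3, 195.4]), array([116.6, 157.7]), np.float32(83.58)) home [-15.  -12.2]
[598.83654599 111.78703462 -17.0531173 ] [-0.45815244 -1.46254599  0.39396704] [-11.68116945 -96.11799978]
```

move_arm --deltas '[[[0,0,12],0],[[-50,0,12],-5],[[-75,-20,0],-15],[[-75,-60,-30],-25],[[-75,-96,-60],-35],[[-75,-96,-86],-45],[[-75,-96,-86],-55],[[-75,-96,-86],-65],[[-40,-96,-86],-75],[[-10,-96,-86],-85],[[0,-96,-86],-90],[[0,-96,-86],-90]]'

```text
time: 13.98
tool_pos: [513.2, 208.0, -18.4]
tcp_rot: [-129.2, 89.9, -136.4]
ft_force: [-0.4, -0.2, 0.0]
finger_gap: 55.7
```

```bash
python3 - <<'E'
from h import *
p,c=lid(); p,c=lid('top')
s=r.sense(); T=s['tool_pos']; print(T,s['ft_force'],home(T[:2]));go(*world([-80,-10]),-17,HY+90)
E
```

```text
scene area 78 (array([606.1, 198.6]), array([116.7, 151.6]), np.float32(83.35)) home [-15.7  -9.1]
top area 64 (array([603.3, 195.3]), array([110.5, 150.9]), np.float32(82.85)) home [-18.  -12.7]
[514.70134536 208.70323609 -16.66390173] [0.08804551 0.44839558 0.65090538] [-107.59800164  -10.84524098]
tool y ang 82.7 delta [ 0.4  0.8 27.6] turn about tool x 0.1 q6 -66 F [0.1 0.4 0.7] t 14.075
```

move_arm --deltas '[[[0,0,12],0],[[0,0,22],0],[[0,0,30],0],[[0,0,34],0],[[0,0,37],0],[[0,0,39],0],[[0,0,40],0]]'

```text
time: 14.95
tool_pos: [554.0, 203.8, -16.4]
tcp_rot: [-128.4, 89.9, -135.7]
ft_force: [-7.2, 0.6, 6.8]
finger_gap: 55.8
```

move_arm --deltas '[[[0,0,1],0],[[0,0,2],0]]'

```text
time: 15.2
tool_pos: [555.4, 203.7, -16.4]
tcp_rot: [-159.7, 89.8, -167.0]
ft_force: [-11.2, 1.2, 8.0]
finger_gap: 55.1
```

```bash
python3 - <<'E'
from h import *
p,c=lid(); p,c=lid('top')
s=r.sense(); T=s['tool_pos']; print(T,s['ft_force'],home(T[:2]))
E
```

```text
scene area 84 (array([614.8, 197.6]), array([133.3, 151.6]), np.float32(83.36)) home [-6.9 -9. ]
top area 40 (array([616. , 155.4]), array([ 76.8, 111.2]), np.float32(175.52)) home [ -0.3 -50.7]
[555.35323172 203.75094949 -16.40537808] [-5.91041882  1.35205673  3.79725488] [-66.64686553 -10.52049683]
```

move_arm --deltas '[[[0,0,1],0],[[0,0,2],0]]'

```text
time: 15.55
tool_pos: [555.2, 203.7, -16.4]
tcp_rot: [-167.1, 89.5, -174.5]
ft_force: [-19.0, 1.3, 14.3]
finger_gap: 55.9
```

move_arm --deltas '[[[0,0,2],0],[[0,0,3],0]]'

```text
time: 15.8
tool_pos: [554.8, 203.8, -16.4]
tcp_rot: [-169.0, 89.1, -176.3]
ft_force: [-24.8, 0.6, 19.7]
finger_gap: 55.4
```

move_arm --deltas '[[[0,0,-8],0],[[0,0,-14],0]]'

```text
time: 16.05
tool_pos: [541.1, 205.5, -16.2]
tcp_rot: [-168.8, 89.1, -176.1]
ft_force: [0.1, -0.4, -0.2]
finger_gap: 55.5
```

```bash
python3 - <<'E'
from h import *
p,c=lid(); p,c=lid('top'); print(home(r.sense()['tool_pos'][:2]))
go(*world([-1,-125]),-16,HY)
E
```

```text
scene area 97 (array([614.2, 197.7]), array([135.1, 151.5]), np.float32(83.0)) home [-7.5 -8.9]
top area 43 (array([616. , 160.7]), array([ 85.5, 111.5]), np.float32(174.08)) home [ -1.  -45.4]
[-81.39252722 -10.59937055]
tool y ang 82.7 delta [  -1.2 -114.5   80.2] turn about tool x -89.9 q6 -67 F [ 0.6 -0.1 -0.6] t 16.15
```

move_arm --deltas '[[[-50,0,0],8],[[-75,-15,0],18],[[-75,-45,15],28],[[-75,-80,35],38],[[-75,-114,55],48],[[-75,-114,80],58],[[-75,-114,80],68],[[-75,-114,80],78],[[-40,-114,80],86],[[-10,-114,80],90],[[0,-114,80],90],[[0,-114,80],90]]'

```text
time: 17.65
tool_pos: [605.3, 82.2, -17.5]
tcp_rot: [-78.5, 89.0, -175.8]
ft_force: [0.9, -0.1, 0.1]
finger_gap: 55.4
```

```bash
python3 - <<'E'
from h import *
s=r.sense();print(home(s['tool_pos'][:2]),s['tool_pos'],s['ft_force']); go(*world([-1,-86]),-16,HY)
E
```

```text
[  -1.48190855 -124.67056218] [605.2734146   82.15866198 -17.53817576] [ 0.93519739 -0.0643097   0.08480532]
tool y ang -7.2 delta [ -1.7   0.6 -38.7] turn about tool x 0.2 q6 10 F [ 0.9 -0.1  0.1] t 17.65
```

move_arm --deltas '[[[0,0,-12],0],[[0,0,-22],0],[[0,0,-28],0],[[0,0,-32],0],[[0,0,-35],0],[[0,0,-37],0],[[0,0,-38],0]]'

```text
time: 18.52
tool_pos: [610.6, 118.5, -16.7]
tcp_rot: [-71.0, 89.1, -168.2]
ft_force: [-3.4, -8.3, 7.2]
finger_gap: 55.5
```

move_arm --deltas '[[[0,0,-1],0],[[0,0,-2],0]]'

```text
time: 18.77
tool_pos: [610.7, 120.1, -16.6]
tcp_rot: [-68.8, 89.0, -166.0]
ft_force: [-1.8, -5.5, 1.9]
finger_gap: 55.8
```

move_arm --deltas '[[[0,0,-1],0],[[0,0,-3],0]]'

```text
time: 19.02
tool_pos: [611.0, 122.8, -16.6]
tcp_rot: [-67.3, 89.0, -164.5]
ft_force: [-3.4, -13.4, 2.1]
finger_gap: 55.6
```

move_arm --deltas '[[[0,0,-2],0],[[0,0,-3],0]]'

```text
time: 19.27
tool_pos: [610.9, 122.7, -16.6]
tcp_rot: [-56.1, 88.8, -153.3]
ft_force: [-5.5, -21.0, 6.8]
finger_gap: 55.5
```

move_arm --deltas '[[[0,0,-2],0],[[0,0,-3],0]]'

```text
time: 19.52
tool_pos: [610.8, 122.4, -16.6]
tcp_rot: [-48.1, 88.6, -145.4]
ft_force: [-7.2, -20.6, 7.4]
finger_gap: 55.4
```

```bash
python3 - <<'E'
from h import *
s=r.sense();print(home(s['tool_pos'][:2]),s['ft_force'])
p,c=lid()
E
```

```text
[ -1.16648132 -84.02773452] [ -7.18657469 -20.59769429   7.40678758]
scene area 76 (array([625. , 202.9]), array([115.5, 162.7]), np.float32(82.68)) home [ 2.5 -2.4]
```

move_arm --deltas '[[[0,0,6],0],[[0,0,12],0]]'

```text
time: 19.82
tool_pos: [609.3, 110.9, -16.4]
tcp_rot: [-49.3, 88.6, -146.5]
ft_force: [-0.9, -0.0, -0.2]
finger_gap: 55.3
```

move_arm --deltas '[[[-50,0,0],-8],[[-75,-20,-12],-18],[[-75,-60,-42],-28],[[-75,-95,-72],-38],[[-75,-95,-96],-48],[[-75,-95,-96],-58],[[-75,-95,-96],-68],[[-75,-95,-96],-78],[[-40,-95,-96],-86],[[-10,-95,-96],-90],[[0,-95,-96],-90],[[0,-95,-96],-90]]'

```text
time: 21.32
tool_pos: [526.8, 218.3, -16.5]
tcp_rot: [-140.5, 88.6, -147.8]
ft_force: [0.2, -0.1, 0.7]
finger_gap: 55.7
```

```bash
python3 - <<'E'
from h import *
s=r.sense();print(home(s['tool_pos'][:2]),s['tool_pos'],s['ft_force']); go(*world([-67,0]),-16,HY+90)
p,c=lid(); lid('top')
E
```

```text
[-96.80302528   0.20034666] [526.82903517 218.26648139 -16.4581274 ] [ 0.21663648 -0.13654408  0.71800606]
tool y ang 82.6 delta [-1.  -0.2 29.8] turn about tool x 0.0 q6 -65 F [ 0.2 -0.1  0.7] t 21.325
scene area 98 (array([625.1, 208.3]), array([117.1, 151.3]), np.float32(83.24)) home [1.9 3. ]
top area 56 (array([618.8, 185.4]), array([110.7, 111.5]), np.float32(173.22)) home [ -1.4 -20.5]
```

move_arm --deltas '[[[0,0,12],0],[[0,0,22],0],[[0,0,26],0],[[0,0,28],0],[[0,0,30],0],[[0,0,32],0],[[0,0,33],0]]'

```text
time: 22.3
tool_pos: [555.8, 215.1, -15.5]
tcp_rot: [-148.5, 88.2, -155.8]
ft_force: [-29.5, 2.3, 24.4]
finger_gap: 55.2
```

move_arm --deltas '[[[0,0,1],0],[[0,0,2],0]]'

```text
time: 22.55
tool_pos: [555.5, 215.3, -15.9]
tcp_rot: [-151.5, 88.0, -158.7]
ft_force: [-15.9, 1.7, 12.0]
finger_gap: 55.4
```

move_arm --deltas '[[[0,0,-15],0],[[-40,0,-15],0],[[-90,0,-15],0],[[-130,0,-15],0],[[-150,0,-15],0]]' --jaw 1

```text
time: 23.18
tool_pos: [547.1, 219.4, 137.3]
tcp_rot: [-150.5, 88.2, -157.8]
ft_force: [-0.2, 0.5, 0.2]
finger_gap: 85.2
```

```bash
python3 - <<'E'
from h import *
for n in('top','scene'):
    p,d=snap(n,n+'8.png'); W=cloud(n,np.where(np.isfinite(d),d,0)); b=p.astype(int)
    k=(b[...,0]>130)&(W[...,0]>420)&(W[...,0]<600)&(W[...,1]>-360)&(W[...,1]<-250)&(W[...,2]>66)&(W[...,2]<80)
    k=cv2.morphologyEx(k.astype(np.uint8),cv2.MORPH_OPEN,np.ones((3,3)))
    c=max(cv2.findContours(k,0,2)[0],key=cv2.contourArea)[:,0]
    print(n,c.min(0),c.max(0),rect(cast(n,c,72)),'z',np.median(W[k>0][:,2]))
    # profile across box through centre: height vs offset
    C=np.array([513,-305]);a=np.radians(15);A=np.array([np.cos(a),np.sin(a)]);N=np.array([A[1],-A[0]])
    q=W[(W[...,2]>-20)&(W[...,2]<95)]; u=(q[:,:2]-C)@A; v=(q[:,:2]-C)@N
    for t in range(-60,60,5):
        m=(abs(u)<25)&(abs(v-t)<2.5)
        if m.sum()>2: print(t,m.sum(),np.percentile(q[m,2],[10,50,90]).round(0),end='; ')
    print()
    m=(abs(v+5)<14)&(q[:,2]>66); print('u range top',np.percentile(u[m],[1,99]))
lid('top'); lid('scene'); s=r.sense(); print(s['tool_pos'],s['tcp_rot'],s['finger_gap']);go(513,-303,130,-75)
E
```

```text
top [425 198] [449 243] (array([ 513.9, -293. ]), array([ 37.3, 118.9]), np.float32(13.25)) z 72.16350430754028
-60 38 [-2.  4.  8.]; -55 32 [4. 6. 9.]; -50 34 [4. 6. 9.]; -45 28 [3. 7. 8.]; -40 71 [ 4. 13. 29.]; -35 31 [26. 28. 31.]; -30 103 [24. 46. 72.]; -25 47 [31. 72. 74.]; -20 37 [69. 72. 75.]; -15 34 [70. 72. 74.]; -10 36 [70. 72. 75.]; -5 35 [70. 72. 74.]; 0 34 [69. 73. 76.]; 5 32 [69. 72. 75.]; 30 24 [ 5.  7. 10.]; 35 35 [4. 6. 9.]; 40 28 [ 4.  7. 10.]; 45 74 [ 4. 15. 28.]; 50 32 [22. 28. 30.]; 55 119 [25. 47. 69.]; 
u range top [-54.60203211  62.41096582]
scene [244 127] [272 152] (array([ 513.9, -290.4]), array([ 39.7, 124.3]), np.float32(13.69)) z 72.92259586720297
-60 24 [2. 6. 8.]; -55 15 [5. 6. 9.]; -50 18 [6. 6. 8.]; -45 16 [ 6.  8. 25.]; -40 62 [ 7. 20. 29.]; -35 12 [28. 29. 30.]; -30 122 [30. 50. 71.]; -25 20 [72. 74. 75.]; -20 15 [72. 73. 75.]; -15 17 [73. 74. 75.]; -10 16 [72. 73. 75.]; -5 15 [71. 73. 75.]; 0 18 [71. 73. 75.]; 5 10 [72. 73. 74.]; 40 4 [17. 26. 29.]; 45 28 [15. 27. 30.]; 50 13 [28. 30. 55.]; 55 127 [29. 49. 70.]; 
u range top [-54.16057568  63.6325742 ]
top area 47 (array([620.5, 189.8]), array([110.1, 119. ]), np.float32(82.68)) home [ -0.2 -16. ]
scene area 78 (array([625.6, 209.1]), array([115.2, 152.3]), np.float32(82.59)) home [2.3 3.8]
[544.90274937 218.84459222 132.91252985] [-151.58484446   87.91275596 -158.87906839] 85.23389804595833
tool y ang 82.7 delta [  10.8 -521.6   34.8] turn about tool x -22.3 q6 -66 F [ 0.7  0.2 -0.4] t 23.375
```

move_arm --deltas '[[[0,-40,3],10],[[0,-85,6],20],[[0,-130,9],30],[[0,-175,12],40],[[0,-220,15],50],[[0,-265,18],60],[[0,-310,21],70],[[0,-355,24],80],[[0,-400,27],90],[[0,-445,30],100],[[0,-480,32],110],[[0,-511,34],120]]'

```text
time: 24.88
tool_pos: [512.1, -292.9, 137.4]
tcp_rot: [-36.7, 87.7, -164.4]
ft_force: [0.3, 0.0, -0.4]
finger_gap: 85.4
```

move_arm --deltas '[[[0,0,0],10],[[0,0,0],20],[[0,0,0],30],[[0,0,0],37.5],[[0,0,0],37.5]]'

```text
time: 25.5
tool_pos: [510.8, -292.1, 134.6]
tcp_rot: [-3.5, 87.6, -168.6]
ft_force: [-1.0, -0.6, 0.5]
finger_gap: 85.6
```

```bash
python3 - <<'E'
from h import *
s=r.sense(); print(s['tool_pos'],R.from_euler('xyz',s['tcp_rot'],degrees=True).as_matrix()[:,0].round(3)); go(513.9,-291.5,13,-75.8)
p,d=snap('scene'); W=cloud('scene',d); T=s['tool_pos']
k=(abs(W[...,0]-T[0])<70)&(abs(W[...,1]-T[1])<80)&(W[...,2]>90)&(W[...,2]<220)&(p.max(2)<70)
z=W[k]; i=np.argsort(z[:,2])[:10]; print(z[i].round(0))
E
```

```text
[ 510.80754089 -292.08701521  134.62314797] [-0.041 -0.008 -0.999]
tool y ang -75.1 delta [121.4   0.5  -8.3] turn about tool x 0.7 q6 42 F [-1.  -0.6  0.5] t 25.5
[[ 524. -334.  181.]
 [ 529. -333.  181.]
 [ 505. -241.  184.]
 [ 507. -243.  184.]
 [ 529. -332.  185.]
 [ 534. -330.  185.]
 [ 532. -333.  186.]
 [ 525. -332.  186.]
 [ 505. -241.  188.]
 [ 524. -333.  188.]]
```

move_arm --deltas '[[[40,0.5,-7],0.7],[[80,0.5,-7],0.7],[[105,0.5,-7],0.7],[[116,0.5,-7],0.7],[[116,0.5,-7],0.7]]'

```text
time: 26.18
tool_pos: [512.5, -291.5, 18.0]
tcp_rot: [-4.2, 87.5, -169.8]
ft_force: [-0.1, -0.6, 0.8]
finger_gap: 85.3
```

move_arm --deltas '[[[0,0,0],0],[[0,0,0],0],[[0,0,0],0],[[0,0,0],0],[[0,0,0],0],[[0,0,0],0]]' --jaw -0.5 --squeeze 30

```text
time: 26.92
tool_pos: [513.3, -292.1, 19.1]
tcp_rot: [-2.2, 87.6, -167.8]
ft_force: [0.5, -1.0, 6.3]
finger_gap: 35.6
```

move_arm --deltas '[[[-15,0,0],0],[[-40,0,0],0],[[-65,0,0],0],[[-80,0,0],0],[[-80,0,0],0]]'

```text
time: 27.55
tool_pos: [517.4, -291.8, 100.6]
tcp_rot: [0.4, 87.7, -165.2]
ft_force: [0.4, -0.7, -2.3]
finger_gap: 35.7
```

```bash
python3 - <<'E'
from h import *
s=r.sense(); T=s['tool_pos'];print(T,s['ft_force'],s['finger_gap']); go(520,0,98,-7.4)
p,d=snap('scene','s9.png'); W=cloud('scene',np.where(np.isfinite(d),d,0))
q=W[(abs(W[...,0]-T[0])<90)&(abs(W[...,1]-T[1])<75)&(W[...,2]>10)&(W[...,2]<200)&(p[...,0].astype(int)-p[...,2]>40)&(p[...,0]>120)]
print(np.percentile(q[:,2],[1,5,50,95,99]))
k=(abs(W[...,0]-T[0])<70)&(abs(W[...,1]-T[1])<45)&(W[...,2]>60)&(W[...,2]<220)&(p.max(2)<60)
print(np.percentile(W[k][:,2],[0,1,3,10]))
cv2.imwrite('pics/s9c.png',cv2.resize(p[60:200,190:330,::-1],None,fx=4,fy=4,interpolation=cv2.INTER_CUBIC))
E
```

```text
[ 517.43320016 -291.84690873  100.59780327] [ 0.4126624  -0.6596979  -2.28257735] 35.72269040515731
tool y ang -75.6 delta [  -0.5 -282.1  -75. ] turn about tool x -68.2 q6 43 F [ 0.4 -0.7 -2.3] t 27.55
[ 10.89744925  28.9208913  152.71413065 156.68424003 169.30381751]
[137.38674014 143.82507563 148.39689148 162.12083808]
```

View pics/s9c.png

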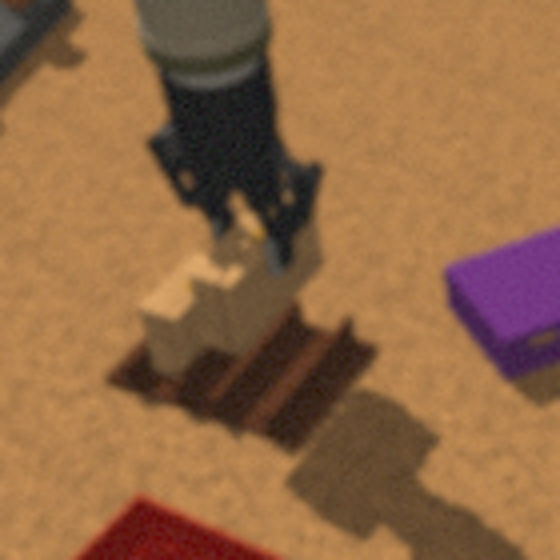

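move_arm --deltas '[[[0,-20,-5],0],[[0,-55,-14],-6],[[0,-90,-24],-14],[[0,-125,-33],-22],[[0,-160,-42],-30],[[0,-195,-52],-38],[[0,-230,-61],-46],[[0,-260,-69],-54],[[0,-282,-75],-62],[[0,-282,-75],-68],[[0,-282,-75],-68]]'

```text
time: 28.98
tool_pos: [517.9, 1.5, 95.2]
tcp_rot: [-70.9, 87.5, -168.5]
ft_force: [-0.7, -0.7, -2.0]
finger_gap: 35.9
```

```bash
python3 - <<'E'
from h import *
s=r.sense(); T=s['tool_pos']; print(T,s['ft_force'],s['finger_gap'],R.from_euler('xyz',s['tcp_rot'],degrees=True).as_matrix().round(3)); go(520,0,14,-7.4)
p,d=snap('scene'); W=cloud('scene',np.where(np.isfinite(d),d,0))
q=W[(abs(W[...,0]-T[0])<60)&(abs(W[...,1]-T[1])<75)&(W[...,2]>30)&(W[...,2]<200)&(p[...,0].astype(int)-p[...,2]>40)&(p[...,0]>120)]
print(np.percentile(q[:,2],[1,5,50,95,99]))
E
```

```text
[517.92118417   1.53605033  95.19423355] [-0.73502166 -0.65957324 -1.95509153] 35.93104909152971 [[-0.043  0.99  -0.132]
 [-0.009 -0.132 -0.991]
 [-0.999 -0.041  0.014]]
tool y ang -7.6 delta [81.   5.6  0.1] turn about tool x -0.2 q6 3 F [-0.7 -0.7 -2. ] t 28.975
[ 83.35310027  85.79910598 149.38544684 154.35282649 182.03243473]
```

move_arm --deltas '[[[30,1,0],0],[[60,3,0],0],[[75,4,0],0],[[79,4,0],0],[[81,4,0],0],[[82,4,0],0]]'

```text
time: 29.78
tool_pos: [519.4, -0.0, 14.7]
tcp_rot: [-70.4, 87.6, -168.1]
ft_force: [-4.0, 2.0, 5.6]
finger_gap: 35.6
```

move_arm --deltas '[[[1,0,0],0],[[2,0,0],0]]'

```text
time: 30.02
tool_pos: [520.0, 0.5, 14.0]
tcp_rot: [-71.0, 87.7, -168.8]
ft_force: [-5.7, 7.3, 11.5]
finger_gap: 35.8
```

move_arm --deltas '[[[0,0,0],0],[[0,0,0],0],[[0,0,0],0]]' --jaw 0.13

```text
time: 30.4
tool_pos: [520.3, 0.3, 14.1]
tcp_rot: [-70.6, 87.7, -168.4]
ft_force: [0.1, -0.1, 0.2]
finger_gap: 48.1
```

move_arm --deltas '[[[0,4,0],0],[[0,8,0],0],[[0,11,0],0],[[0,14,0],0],[[0,17,0],0],[[0,20,0],0],[[0,22,0],0]]'

```text
time: 31.28
tool_pos: [542.6, -2.7, 13.3]
tcp_rot: [-70.4, 87.8, -168.1]
ft_force: [-1.1, 0.4, 1.6]
finger_gap: 48.3
```

```bash
cat >> h.py <<'E'
def box(c,L=90,prof=True):
    "height profile of light-wood points around c along home x"
    p,d=r.snapshot('scene'); W=cloud('scene',np.where(np.isfinite(d),d,0)); b=p.astype(int)
    k=(b[...,0]-b[...,2]>35)&(b[...,0]>110)&(W[...,2]>8)&(W[...,2]<90)&(np.hypot(W[...,0]-c[0],W[...,1]-c[1])<L)
    q=W[k]; u=(R.from_euler('z',-HY,degrees=True).apply(np.c_[q[:,:2]-c,q[:,2]]))
    for t in range(-60,90,6):
        m=(abs(u[:,0]-t)<3)
        if m.sum()>3: print(t,m.sum(),'z',np.percentile(u[m,2],[5,50,95]).round(0),'y',np.percentile(u[m,1],[5,95]).round(0))
    return p
E
python3 - <<'E'
from h import *
s=r.sense(); print(s['tool_pos'],s['ft_force'],s['finger_gap']); p=box(np.array([520,0.]))
cv2.imwrite('pics/s10.png',p[:,:,::-1])
E
```

```text
[542.56679637  -2.70757475  13.32272223] [-1.14481449  0.44212733  1.63093735] 48.25887478114989
-12 8 z [36. 62. 83.] y [ 6. 43.]
-6 10 z [17. 27. 55.] y [11. 60.]
0 9 z [34. 43. 53.] y [-3. 60.]
6 6 z [42. 50. 53.] y [57. 60.]
12 7 z [29. 63. 75.] y [11. 60.]
18 52 z [65. 74. 78.] y [-5. 60.]
24 57 z [46. 72. 75.] y [-2. 58.]
30 54 z [58. 68. 71.] y [-4. 59.]
36 59 z [56. 65. 69.] y [ 2. 58.]
42 52 z [53. 62. 65.] y [ 9. 56.]
48 21 z [57. 60. 72.] y [ 9. 58.]
```

move_arm --deltas '[[[0,2,0],0],[[0,4,0],0],[[0,6,0],0],[[0,8,0],0],[[0,8,0],0]]'

```text
time: 31.95
tool_pos: [548.6, -3.6, 14.1]
tcp_rot: [-72.1, 87.5, -169.9]
ft_force: [-14.7, 0.2, 22.6]
finger_gap: 47.8
```

```bash
python3 - <<'E'
from h import *
s=r.sense(); print(s['tool_pos'],s['ft_force'],s['finger_gap']); p=box(np.array([520,0.]))
E
```

```text
[548.57275535  -3.56461794  14.07526466] [-14.6996394    0.23879104  22.59026277] 47.781064582209446
-12 5 z [23. 23. 50.] y [-21.  56.]
-6 9 z [20. 31. 79.] y [10. 59.]
0 16 z [20. 40. 74.] y [-4. 59.]
6 9 z [41. 48. 54.] y [-7. 60.]
12 7 z [50. 56. 60.] y [ 1. 60.]
18 8 z [25. 61. 66.] y [ 8. 60.]
24 31 z [63. 74. 76.] y [-6. 59.]
30 60 z [67. 72. 76.] y [-2. 58.]
36 57 z [63. 68. 71.] y [-3. 58.]
42 62 z [60. 64. 68.] y [ 1. 59.]
48 50 z [55. 60. 63.] y [ 8. 58.]
54 33 z [53. 57. 69.] y [ 9. 57.]
```

move_arm --deltas '[[[0,0,0],0],[[3,0,0],0],[[5,0,0],0]]' --jaw 0.32

```text
time: 32.38
tool_pos: [548.4, -3.6, 8.7]
tcp_rot: [-72.0, 87.5, -169.8]
ft_force: [1.1, -0.0, 0.3]
finger_gap: 56.4
```

move_arm --deltas '[[[2,-1,0],0],[[5,-2,0],0],[[7,-3,0],0]]' --jaw 0.52

```text
time: 32.75
tool_pos: [545.0, -3.3, 1.5]
tcp_rot: [-72.1, 87.5, -169.9]
ft_force: [0.7, -0.5, 0.1]
finger_gap: 64.8
```

```bash
python3 - <<'E'
from h import *
s=r.sense(); print(s['tool_pos'],s['ft_force'],s['finger_gap']); p=box(np.array([520,0.]))
E
```

```text
[545.00946986  -3.28289993   1.51887093] [ 0.70644025 -0.45194783  0.1014498 ] 64.82963249125048
-12 13 z [25. 51. 74.] y [-14.  12.]
-6 17 z [26. 30. 42.] y [-33.  58.]
0 17 z [26. 37. 40.] y [-19.  59.]
6 14 z [40. 44. 48.] y [-15.  59.]
12 14 z [50. 51. 56.] y [-9. 56.]
18 10 z [57. 59. 61.] y [-5. 51.]
24 10 z [32. 65. 69.] y [ 3. 59.]
30 30 z [70. 73. 76.] y [-32.  56.]
36 65 z [55. 70. 74.] y [-55.  58.]
42 60 z [59. 66. 70.] y [-3. 58.]
48 61 z [56. 61. 65.] y [-1. 58.]
54 52 z [53. 56. 59.] y [10. 58.]
60 28 z [51. 55. 87.] y [ 2. 54.]
```

move_arm --deltas '[[[3,0,0],0],[[6,-1,0],0],[[8,-1,0],0]]' --jaw 0.76

```text
time: 33.17
tool_pos: [543.4, -3.2, -6.8]
tcp_rot: [-72.2, 87.5, -169.9]
ft_force: [1.7, -0.3, 1.5]
finger_gap: 75.1
```

move_arm --deltas '[[[3,-1,0],0],[[6,-2,0],0],[[9,-2,0],0]]' --jaw 1

```text
time: 33.55
tool_pos: [541.2, -3.0, -15.7]
tcp_rot: [-72.1, 87.5, -169.8]
ft_force: [1.8, 0.0, 0.3]
finger_gap: 85.2
```

```bash
python3 - <<'E'
from h import *
s=r.sense(); print(s['tool_pos'],s['ft_force'],s['finger_gap']); p=box(np.array([520,0.]))
E
```

```text
[541.17649477  -2.97300445 -15.7445305 ] [1.77169075 0.03222329 0.33564641] 85.16754829478384
-36 4 z [40. 45. 52.] y [5. 7.]
-24 6 z [31. 35. 50.] y [10. 12.]
-6 23 z [32. 34. 35.] y [-18.  51.]
0 22 z [23. 37. 39.] y [-16.  58.]
6 26 z [22. 42. 44.] y [-11.  60.]
12 24 z [43. 45. 48.] y [-8. 47.]
18 16 z [47. 50. 52.] y [-8. 45.]
24 23 z [51. 53. 55.] y [-52.  45.]
30 20 z [56. 58. 60.] y [-54.  49.]
36 26 z [60. 62. 64.] y [-58.  58.]
42 28 z [61. 65. 67.] y [-60.  58.]
48 65 z [56. 65. 69.] y [-52.  57.]
54 79 z [48. 55. 64.] y [-11.  57.]
60 78 z [41. 46. 54.] y [-58.  56.]
66 25 z [37. 41. 57.] y [-41.  54.]
```

move_arm --deltas '[[[4,1,0],0],[[7,3,0],0],[[10,4,0],0],[[13,6,0],0],[[15,7,0],0],[[16,9,0],0],[[16,11,0],0],[[16,13,0],0],[[16,15,0],0]]'

```text
time: 34.72
tool_pos: [555.1, -5.1, -32.8]
tcp_rot: [-72.4, 87.5, -170.1]
ft_force: [-1.1, 0.1, 0.6]
finger_gap: 85.5
```

```bash
python3 - <<'E'
from h import *
s=r.sense(); print(s['tool_pos'],s['ft_force'],s['finger_gap']); p=box(np.array([520,0.]))
E
```

```text
[555.05045208  -5.1232589  -32.79811037] [-1.06124971  0.07606961  0.58944091] 85.48754501347766
-30 5 z [57. 81. 88.] y [12. 13.]
-18 7 z [17. 31. 52.] y [ 6. 10.]
-12 4 z [14. 18. 51.] y [ 9. 14.]
6 6 z [35. 36. 37.] y [-9. 50.]
12 29 z [35. 38. 40.] y [-5. 54.]
18 35 z [35. 37. 40.] y [-7. 47.]
24 44 z [35. 37. 40.] y [-6. 57.]
30 39 z [35. 38. 39.] y [-4. 56.]
36 40 z [35. 37. 40.] y [-7. 56.]
42 47 z [35. 37. 39.] y [-57.  55.]
48 50 z [35. 37. 40.] y [-43.  57.]
54 41 z [35. 37. 39.] y [-59.  53.]
60 39 z [35. 38. 44.] y [ 4. 56.]
66 49 z [33. 37. 55.] y [-7. 57.]
72 65 z [26. 36. 69.] y [-10.  50.]
78 6 z [36. 55. 59.] y [-9. 37.]
84 4 z [54. 55. 63.] y [-7.  5.]
```

move_arm --deltas '[[[0,3,0],0],[[0,5,0],0],[[0,5,0],0],[[0,5,0],0],[[0,5,0],0]]' --jaw 0.4 --squeeze 40

```text
time: 35.4
tool_pos: [561.9, -6.0, -30.9]
tcp_rot: [-71.1, 87.6, -168.8]
ft_force: [-4.0, 0.1, 13.6]
finger_gap: 66.1
```

move_arm --deltas '[[[-20,0,0],0],[[-60,0,0],0],[[-110,0,0],0],[[-125,0,0],0],[[-125,0,0],0]]'

```text
time: 36.02
tool_pos: [568.0, -5.1, 95.3]
tcp_rot: [-70.1, 87.8, -167.8]
ft_force: [-0.5, -0.6, -2.7]
finger_gap: 65.3
```

```bash
cat >> h.py <<'E'
def held(c):
    for n in('scene','top'):
        p,d=r.snapshot(n); W=cloud(n,np.where(np.isfinite(d),d,0)); b=p.astype(int)
        k=(b[...,0]-b[...,2]>35)&(b[...,0]>110)&(W[...,2]>60)&(W[...,2]<200)&(np.hypot(W[...,0]-c[0],W[...,1]-c[1])<90)
        q=W[k]; print(n,k.sum(),'z',np.percentile(q[:,2],[2,20,50,80,98]).round(0))
        z=np.median(q[:,2]); m=abs(q[:,2]-z)<6; print(rect(q[m][:,:2]))
        A=np.c_[q[m][:,:2]-c,np.ones(m.sum())]; print('plane',np.linalg.lstsq(A,q[m][:,2],rcond=None)[0].round(3))
E
python3 - <<'E'
from h import *
s=r.sense(); T=s['tool_pos']; print(T,s['ft_force'],s['finger_gap']); held(T[:2])
p,c=lid('scene'); lid('top'); print(home(T[:2])); go(*world([0,0]),T[2],HY)
for n in('scene','top'):
    p,d=r.snapshot(n); W=cloud(n,np.where(np.isfinite(d),d,0)); b=p.astype(int)
    k=(b.max(2)-b.min(2)<45)&(b.max(2)>100)&(W[...,2]>14)&(W[...,2]<26)&(W[...,0]>540)&(W[...,0]<740)&(W[...,1]>90)&(W[...,1]<330)
    print('strip',k.sum(),rect(W[k][:,:2]))
E
```

```text
[567.99895561  -5.06171255  95.31298277] [-0.47356461 -0.62578908 -2.69997265] 65.32792620292871
scene 622 z [129. 161. 163. 164. 177.]
(array([566.4,  11. ]), array([75.5, 90.5]), np.float32(78.83))
plane [-1.20000e-02 -2.00000e-03  1.63289e+02]
top 528 z [135. 159. 160. 162. 164.]
(array([563.9,  -6.9]), array([ 57.5, 120. ]), np.float32(83.76))
plane [-2.00000e-03  3.00000e-03  1.60499e+02]
scene area 88 (array([626.2, 208.3]), array([116.5, 151.7]), np.float32(82.68)) home [3.  3.1]
top area 50 (array([621.7, 205.5]), array([111.4, 150.7]), np.float32(82.19)) home [-1.1 -0.2]
[ -27.21231445 -215.96527856]
tool y ang -7.8 delta [  -8.    28.4 -216.2] turn about tool x -0.4 q6 3 F [ 0.3 -0.5 -4. ] t 36.225
strip 832 (array([639.3, 216.2]), array([120.2, 170.3]), np.float32(82.12))
strip 401 (array([639.3, 214.9]), array([118.7, 169.6]), np.float32(82.35))
```

move_arm --deltas '[[[0,2,-20],0],[[0,5,-50],0],[[0,9,-85],0],[[0,13,-120],0],[[0,17,-155],0],[[0,21,-185],0],[[0,24,-208],0],[[0,24,-218],0],[[0,24,-218],0]]'

```text
time: 37.45
tool_pos: [618.2, 208.6, 87.4]
tcp_rot: [-72.1, 87.4, -169.8]
ft_force: [0.1, -0.4, -1.4]
finger_gap: 65.7
```

```bash
python3 - <<'E'
from h import *
s=r.sense(); T=s['tool_pos']; print(T,s['ft_force'],s['finger_gap']); held(T[:2])
go(621.5,207.5,20,-7.7)
E
```

```text
[618.2384764  208.57240389  87.43445131] [ 0.07729855 -0.39646383 -1.35209358] 65.71587555004498
scene 837 z [127. 154. 155. 157. 173.]
(array([617.4, 207.8]), array([ 72.7, 119.8]), np.float32(82.19))
plane [-1.60000e-02  2.00000e-03  1.55532e+02]
top 312 z [123. 152. 154. 156. 158.]
(array([623.1, 203.7]), array([ 65.9, 119.8]), np.float32(80.15))
plane [4.00000e-03 6.00000e-03 1.54803e+02]
tool y ang -7.8 delta [67.5  5.9 -1.6] turn about tool x -0.1 q6 22 F [ 0.5 -0.4 -2.6] t 37.55
```

move_arm --deltas '[[[25,3,-2],0],[[50,5,-2],0],[[62,6,-2],0],[[68,6,-2],0],[[70,6,-2],0],[[71,6,-2],0],[[71,6,-2],0]]'

```text
time: 38.42
tool_pos: [622.0, 208.1, 17.3]
tcp_rot: [-71.9, 87.5, -169.7]
ft_force: [0.1, 0.6, -2.6]
finger_gap: 65.8
```

move_arm --deltas '[[[1,0,0],0],[[2,0,0],0]]'

```text
time: 38.67
tool_pos: [622.2, 208.2, 15.6]
tcp_rot: [-72.0, 87.5, -169.7]
ft_force: [-0.3, -0.6, -2.1]
finger_gap: 66.0
```

move_arm --deltas '[[[1,0,0],0],[[2,0,0],0]]'

```text
time: 38.92
tool_pos: [622.2, 208.2, 14.3]
tcp_rot: [-72.0, 87.5, -169.7]
ft_force: [-5.5, -1.3, 8.9]
finger_gap: 66.0
```

move_arm --deltas '[[[1,0,0],0],[[1.5,0,0],0]]'

```text
time: 39.17
tool_pos: [622.2, 208.2, 14.3]
tcp_rot: [-71.8, 87.5, -169.5]
ft_force: [-9.0, -2.3, 11.1]
finger_gap: 65.9
```

move_arm --deltas '[[[-1,0,0],0],[[-1,0,0],0],[[-1,0,0],0]]' --jaw 0.8

```text
time: 39.55
tool_pos: [622.4, 208.2, 15.3]
tcp_rot: [-71.8, 87.5, -169.6]
ft_force: [-0.0, 0.0, 1.3]
finger_gap: 76.9
```

move_arm --deltas '[[[-20,0,0],0],[[-60,3,0],0],[[-110,5,0],0],[[-130,5,30],0],[[-130,5,80],0],[[-130,5,135],0],[[-130,5,190],0],[[-130,5,245],0],[[-130,5,280],0],[[-130,5,280],0]]'

```text
time: 40.8
tool_pos: [595.3, -71.7, 150.5]
tcp_rot: [-70.2, 87.6, -168.1]
ft_force: [-0.1, 0.8, -0.4]
finger_gap: 76.7
```

```bash
python3 - <<'E'
from h import *
for n in('scene','top'):
    p,d=r.snapshot(n); W=cloud(n,np.where(np.isfinite(d),d,0)); b=p.astype(int); S=np.hypot(W[...,0]-623,W[...,1]-207)<140
    k=(S&(b[...,0]-b[...,2]>35)&(b[...,0]>130)&(W[...,2]>74)&(W[...,2]<90)).astype(np.uint8)
    k=cv2.morphologyEx(k,cv2.MORPH_OPEN,np.ones((3,3)))
    c=max(cv2.findContours(k,0,2)[0],key=cv2.contourArea)[:,0]; print(n,'box',rect(cast(n,c,81)),'z',np.percentile(W[k>0][:,2],[5,50,95]).round(0))
    k=(S&(b[...,0]-b[...,2]>8)&(W[...,2]>38)&(W[...,2]<90)&(b.max(2)<235)).astype(np.uint8)
    k=cv2.morphologyEx(k,cv2.MORPH_OPEN,np.ones((3,3)))
    # lid only
    m=S&(b.max(2)<130)&(W[...,2]>41)&(W[...,2]<50)&(b[...,0]-b[...,2]>8); m=cv2.morphologyEx(m.astype(np.uint8),cv2.MORPH_OPEN,np.ones((2,2)))
    print('lid',rect(W[m>0][:,:2]))
    k=S&(b.max(2)-b.min(2)<45)&(b.max(2)>100)&(W[...,2]>14)&(W[...,2]<26)
    print('strip',k.sum(),rect(W[k][:,:2]))
    cv2.imwrite('pics/f_%s.png'%n,p[:,:,::-1])
    if n=='top': T=p[120:270,180:340]
    else: S2=p[180:320,300:450]
cv2.imwrite('pics/fin.png',np.hstack([cv2.resize(x[:,:,::-1],(400,400),interpolation=cv2.INTER_CUBIC) for x in(S2,T)]))
print(r.sense()['ft_force'],r.sense()['tool_pos'])
E
```

```text
scene box (array([604.9, 207.5]), array([ 30.6, 116.3]), np.float32(82.13)) z [80. 82. 85.]
lid (array([614. , 211.5]), array([128.3, 147.2]), np.float32(83.38))
strip 691 (array([639.5, 216.3]), array([120.2, 169.7]), np.float32(82.26))
top box (array([608.5, 207.1]), array([ 35.1, 118.2]), np.float32(82.45)) z [78. 81. 84.]
lid (array([622.7, 205.7]), array([110.6, 150.4]), np.float32(82.66))
strip 379 (array([640.2, 214.7]), array([117.3, 170.2]), np.float32(83.43))
[-0.33017269  0.05574228  0.60944238] [595.59143085 -68.97058095 149.9730363 ]
```

View pics/fin.png

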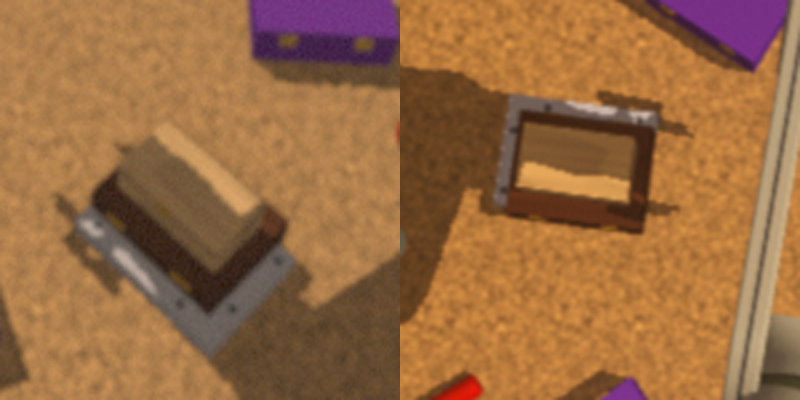

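The pictures show the box lying flat on the lid and the case flush in the corner. A shadow split the box mask, so I'll measure the box again using height alone.

```bash
python3 - <<'E'
from h import *
for n in('scene','top'):
    p,d=r.snapshot(n); W=cloud(n,np.where(np.isfinite(d),d,0)); S=np.hypot(W[...,0]-623,W[...,1]-207)<110
    k=cv2.morphologyEx((S&(W[...,2]>73)&(W[...,2]<92)).astype(np.uint8),cv2.MORPH_OPEN,np.ones((3,3)))
    c=max(cv2.findContours(k,0,2)[0],key=cv2.contourArea)[:,0]; q=cast(n,c,81); print(n,rect(q),rect(W[k>0][:,:2]),home(rect(q)[0]))
    b=p.astype(int)
    for nm,m in(('short',(np.hypot(W[...,0]-529,W[...,1]+380)<70)&(W[...,2]>66)&(W[...,2]<80)),('glue',(np.hypot(W[...,0]-548,W[...,1]-424)<50)&(W[...,2]>85)&(W[...,2]<105))):
        if m.sum()>5: print(nm,rect(W[m][:,:2]))
E
```

```text
scene (array([625.2, 207.9]), array([ 70.9, 122.7]), np.float32(82.13)) (array([623.4, 207.2]), array([ 68.3, 120.9]), np.float32(82.24)) [2.08378092 2.58995311]
short (array([ 528.1, -373.9]), array([37.4, 82.8]), np.float32(13.45))
glue (array([550.6, 427.3]), array([20.2, 20.5]), np.float32(118.39))
top (array([624.1, 204.8]), array([ 67. , 120.9]), np.float32(81.98)) (array([624.7, 205.7]), array([ 66.8, 121.1]), np.float32(82.01)) [ 1.39220899 -0.62590265]
short (array([ 529. , -377.8]), array([38.3, 80. ]), np.float32(13.66))
glue (array([550.7, 424.7]), array([19.7, 20.3]), np.float32(144.25))
```

```bash
python3 -c "
from bench import r
print(r.hand_in(), r.sense()['time'])"
```

```text
the job is handed in; nothing more can be done
the job is handed in; nothing more can be done
```

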